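# Present the flavour of the day on the chocolate carousel

### The job

Set up today's flavour for the customers: hang the green saddle sign over the middle of the brass rail at the front of the display stand and let go of it. Then turn the carousel until the green jar with the red ribbon faces front, at the white arrow and the sign, and hold the carousel still there: finish while still holding it, without letting go. Leave the gift box, the blue tin and the chocolate bars alone.

Things in the scene. Friction and masses are not known exactly. Their poses are not given: they have to be found in the camera images.
- stand: Fixed display stand: round wooden base, radius 112 mm, 18 mm high, brass rail along its front, white arrow head on the base marking the front. Origin: centre of the underside, on the carousel's vertical axis; +x points to its front, the customers' side, away from the robot, y along the rail. The rail's base plank is 50 mm wide in x, 18 mm high.
- rail_mid (a point): Middle of the brass rail on its top face, 110 mm above the counter, 165 mm in front of the carousel's axis; axes as the stand's. The rail is a horizontal square bar, 14 x 14 mm, along y between two 16 mm square posts at y = -122 and +122 mm; free below it down to the 18 mm high plank.
- front_spot (a point): Point of the stand 68 mm in front of the carousel's axis, 110 mm above the counter: where the middle of the marked jar's lid is when this jar faces front.
- turntable (a joint): Carousel angle, counter-clockwise from above, no end stops; 0 or any whole turn = marked jar faces front. Turns easily (about 0.06 N m friction), stays where left. Light wooden disc, radius 100 mm, top 36 mm above the counter; five clear jars fixed on it every 72 degrees, 68 mm from the axis, 51 mm wide, tops at 110 mm; four have brown chocolate and light wooden lids.
- marked_jar (a point): Top centre of the lid of the marked jar: green pieces, green lid with a red ribbon cross. Jar 51 mm in diameter, 74 mm tall on the disc. Axes: x points outward from the carousel's axis.
- handle (a point): Middle of the carousel's handle, on its axis, 180 mm above the counter: dark wooden bar 60 mm long, 16 mm wide, 36 mm high (162 to 198 mm above the counter) on a brass post of radius 9 mm. Axes: x along the bar, pointing towards the marked jar; pinch it across y from above.
- sign: Loose green saddle sign, a rigid inverted U of 4 mm board, about 60 g: 32 mm wide outside in its x, 60 mm long in y, 54 mm high, open below and at both ends, 24 mm free between the legs. Starts standing on its legs. Origin: centre of its underside, z up. Pinch it from above across both legs (along x); its y goes along the rail, either way round.
- sign_top (a point): Middle of the sign's top face, 54 mm above its origin; 4 mm above rail_mid when it hangs on the middle of the rail.
- gift_box: Bystander: cream gift box with a red ribbon, 120 x 85 x 45 mm (bow to 55 mm). Origin: centre of its underside.
- tin: Bystander: round blue tin with a brass lid, 75 mm across, 74 mm high. Origin: centre of its underside.
- bars: Bystander: stack of three chocolate bars tied together, 75 x 75 x 42 mm. Origin: centre of its underside.
Mind the look-alikes: they are no part of the job. There is more than one size of the sign; the job needs the smallest.

How it is judged:
By the outcome, as a careful person would: the job done as asked, in the order asked, and still so for the second after the job is handed in, while the arm keeps its last pose, push and grip.
It also fails if it takes over 72 s, if anything falls off the work surface, if the arm or the gripper's body presses on something with over 40 N, if the wrist force passes 120 N, or if a joint passes its speed limit or range.

### The arm

A 7-joint arm with a two-finger parallel gripper is mounted at the origin on the work surface. World frame = base frame: x ahead of the robot, y to its left, z up, the work surface at z = 0. Lengths are in m, angles in rad, forces in N, time in s.
With the tool pointing down it reaches from about 0.4 to 0.85 m from the base axis. Payload 10.4 kg.
Tool frame: the origin (TCP) lies on the centre line of the jaws, within the pads' length; the fingertips stand 11 mm ahead of it and the grasp point (between the pads) lies 8 mm behind it (tip_reach is the distance from the TCP to the fingertips, in m); z points along the fingers, y is the line along which they close (so a half turn about z gives the same grasp; the last joint's range is limited). The gripper opens to 85 mm and grips with 20 to 120 N. Pads are 22 mm wide; open, the fingers measure 114 mm over their backs; the gripper's body (76 mm by 85 mm) begins 54 mm behind the grasp point. The pads swing forward as they close: fully open they stand 13 mm farther back than shut.
Start: joints at [-1.315, 0.332, -0.065, 1.46, 0.022, 1.35, -0.088], TCP at [0.172, 0.601, 0.242] pointing down, gripper open.
Joint ranges: [-2.6, 2.6], [-0.5, 2.12], [-1.47, 1.34], [0.16, 2.42], [-1.27, 4.41], [0.06, 2.06], [-2.6, 2.6]. Speed limits (rad/s): [2.22, 2.22, 2.79, 2.79, 3.14, 3.14, 3.14].

### API

Orientations are given as a unit quaternion [x, y, z, w].
In Python, from workcell import get_obs, camera, hand_in, tip_reach gives the robot as it stands. The module is installed in compiled form; this text tells all that it offers.
- The arm moves only by the tool move_arm, never from a script. Its argument "plan" is a list of rows, each an object with "delta_pos": the shift along the tool's x, y, z in fractions of the full range, 1 being 0.8 m, a list of three; "turn": the turn, a rotation vector about the tool's x, y, z in fractions of the full range, 1 being 90 degrees, a list of three; "fingers": the closure, from 0 (fully open) to 1 (shut). A call has 1 to 12 rows; each row is the pose to reach, as a shift and turn from the pose commanded when the call began, along the tool's axes at that moment; what a row does not reach only later rows make up. A row lasts 1/8 s, in which the tool goes at most 62.5 mm and 10.7 degrees, less where a joint would pass 70% of its speed; a pose out of reach is approached as far as the arm can. Shift and turn numbers lie between -1 and 1, and a call with a number outside is refused. A call with a gripper value outside its range is refused whole. The fingers move at their own pace and stop on an object; "force" is the grip in N (left out, the last holds). Time passes only in rows, so rows that repeat a pose let the fingers close. It gives the time, the measured TCP pose, the force, the opening and the grip force at its end, in the units of the state.
- get_obs(): the state, without advancing time (a new reading comes with each control period).
- camera(name): name is "scene" or "side" or "wrist"; returns a dict with "color" (420x560x3 uint8, red, green, blue), "range_z" (420x560 float32, m along the optical axis (not along the pixel's ray), 0 where there is no reading), "fx", "fy", "cx", "cy" (pixels), "k1" (the pictures are not rectified: a ray, as slopes to the right and down, at radius r is drawn at 1 + k1 r^2 times it, then the intrinsics apply), "R" (3x3) and "t" (3): a world point X has camera coordinates R X + t; the wrist camera has in their place "tool_from_camera" (4x4, takes a point from camera to tool coordinates, whose origin is the TCP and whose axes are the flange's). Camera axes: x right, y down, z forward; pixel columns grow to the right and rows downward; lengths in m; the calibration is good to about 2 mm. A picture is of the moment at which its call begins: read the wrist's pose just before it.
- hand_in(): hands the job in; it is judged then, once.
The state is a dict: "clock": time; "joint_pos": joint angles; "joint_velocities": joint speeds; "tau": joint torques, N m; "position": TCP position; "ee_rot": TCP orientation; "ft_force": force on the tool from outside, world axes, zero at the start; "torque": the same for the moment, N m; "grip_width": opening from 0.0 (shut) to 1.0 (fully open); "grasp_force": force on a finger pad.
Only numpy, scipy, OpenCV 4.12 (cv2) and the standard library are available. Lean on these libraries where they do the work, as an engineer would, in place of code of your own. Each camera call takes 0.05 s, during which the arm holds its last target. There are 200 camera calls.

## Working session

There is one attempt and no reset: what is moved stays moved. The work goes in short steps, Python scripts to look and compute and a tool call to move; the robot and the scene stay as the last step left them, time stands still between calls to the robot, and variables do not carry over. Pictures are saved under pics/ and viewed, at most 10 in all, crops included, and the job is handed in when it is done.

Besides the shell and the picture viewer there is one more tool, called after ">>>" as a command line: name --argument value ..., lists and objects as JSON in quotes. move_arm: Moves the arm, as the interface text tells. Its arguments: {"type":"object","properties":{"plan":{"type":"array","items":{"type":"object","properties":{"delta_pos":{"type":"array","items":{"type":"number"}},"turn":{"type":"array","items":{"type":"number"}},"fingers":{"type":"number"}}}},"force":{"type":"number"}},"required":["plan"]}

```bash
mkdir -p pics; cat > h.py <<'E'
import numpy as np, cv2
from workcell import get_obs, camera
from scipy.spatial.transform import Rotation as Rn
def grab(n):
    o=get_obs(); c=camera(n); K=np.array([[c['fx'],0,c['cx']],[0,c['fy'],c['cy']],[0,0,1.]])
    if n=='wrist':
        T=np.eye(4); T[:3,:3]=Rn.from_quat(o['ee_rot']).as_matrix(); T[:3,3]=o['position']
        W=T@np.array(c['tool_from_camera'])
    else:
        R=np.array(c['R']); W=np.eye(4); W[:3,:3]=R.T; W[:3,3]=-R.T@np.array(c['t'])
    c['K']=K; c['W']=W; return c
def rays(c,px):
    px=np.array(px,float).reshape(-1,2)
    d=(px-c['K'][:2,2])/[c['fx'],c['fy']]; u=d.copy()
    for _ in range(20): u=d/(1+c['k1']*(u**2).sum(1,keepdims=True))
    return np.c_[u,np.ones(len(u))]
def onplane(c,px,z):
    d=rays(c,px)@c['W'][:3,:3].T; o=c['W'][:3,3]
    return o+d*((z-o[2])/d[:,2])[:,None]
def pts(c,px):
    px=np.array(px).reshape(-1,2); r=rays(c,px)*c['range_z'][px[:,1],px[:,0]][:,None]
    return r@c['W'][:3,:3].T+c['W'][:3,3]
def tri(c1,p1,c2,p2):
    A=[];b=[]
    for c,p in((c1,p1),(c2,p2)):
        d=c['W'][:3,:3]@rays(c,p)[0]; d/=np.linalg.norm(d); P=np.eye(3)-np.outer(d,d); A.append(P); b.append(P@c['W'][:3,3])
    return np.linalg.lstsq(np.vstack(A),np.hstack(b),rcond=None)[0]
def save(c,n): cv2.imwrite('pics/'+n,c['color'][:,:,::-1])
E
python3 - <<'E'
from h import *
import workcell
print(get_obs(), workcell.tip_reach)
for n in('scene','side'):
    c=grab(n); save(c,n+'0.png'); print(n,c['W'].round(3),c['fx'],c['k1'])
a=[cv2.imread(f'pics/{n}0.png') for n in('scene','side')]
E
```

```text
{'clock': 0.0, 'joint_pos': array([-1.31457644,  0.33286927, -0.06466897,  1.46094237,  0.02162833,
        1.349922  , -0.08848051]), 'joint_velocities': array([ 2.17919771e-04,  5.27370894e-06, -9.60780279e-04,  1.60634684e-03,
        8.17995794e-05,  2.88367414e-03,  1.30461853e-03]), 'tau': array([ 2.55662944e-04, -6.25442863e+01,  4.94106591e-02, -3.91602659e+01,
        1.61825668e-02,  9.81162273e-03, -3.37694007e-05]), 'position': array([0.1719442 , 0.60050156, 0.24151699]), 'ee_rot': array([ 1.38950154e-01,  9.90299113e-01, -7.20953825e-04, -4.76969774e-05]), 'ft_force': array([-0.87098401, -0.93044818,  0.48227898]), 'torque': array([0.01284025, 0.00029954, 0.01015365]), 'grasp_force': 0.0, 'grip_width': 0.9990940642572587} 0.011
scene [[-0.023  0.704 -0.71   1.238]
 [ 1.     0.025 -0.007  0.021]
 [ 0.013 -0.709 -0.705  0.836]
 [ 0.     0.     0.     1.   ]] 401.13472308864783 0.002528369482620307
side [[ 0.73  -0.483  0.484 -0.013]
 [-0.684 -0.514  0.518 -0.585]
 [-0.001 -0.709 -0.705  0.917]
 [ 0.     0.     0.     1.   ]] 449.3823027303972 -0.12183053211847329
```

View pics/scene0.png

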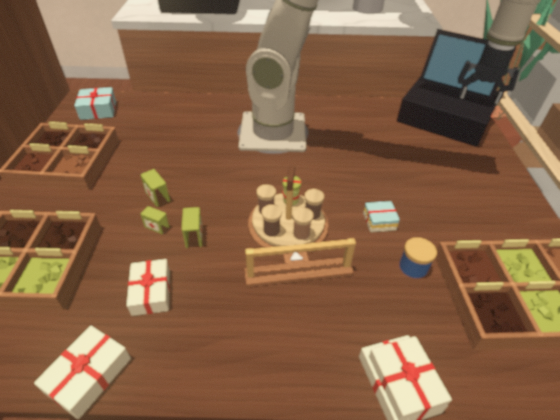

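View pics/side0.png

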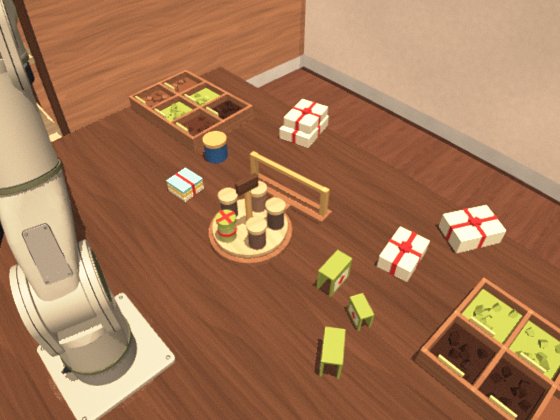

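Green signs (possible targets): side (333,352), (360,312), (335,272), which are scene (155,187), (154,220), (192,227). The one at side (360,312) / scene (154,220) looks smallest. The jar with the red ribbon cross is at side (227,224), towards the robot. I'll measure these and check the sign in a crop.

```bash
python3 - <<'E'
from h import *
C={n:grab(n) for n in('scene','side')}
def comps(c,seeds,name):
    hsv=cv2.cvtColor(c['color'],cv2.COLOR_RGB2HSV)
    m=cv2.inRange(hsv,(25,90,40),(50,255,255))
    n,l,s,ce=cv2.connectedComponentsWithStats(m)
    for sd in seeds:
        k=l[sd[1]-3:sd[1]+4,sd[0]-3:sd[0]+4]; k=np.bincount(k[k>0]).argmax()
        ys,xs=np.where(l==k); P=pts(c,np.c_[xs,ys]); zt=np.percentile(P[:,2],95)
        T=P[P[:,2]>zt-.006]; sel=np.c_[xs,ys][P[:,2]>zt-.006]
        # rays on the plane at top height
        Q=onplane(c,sel,zt); r=cv2.minAreaRect((Q[:,:2]*1000).astype(np.float32))
        print(name,sd,'n',len(xs),'ztop %.3f'%zt,'rect',np.round(r[0],1),np.round(r[1],1),round(r[2],1),'pxc',sel.mean(0).round(1))
comps(C['scene'],[(155,187),(154,220),(192,227)],'scene')
comps(C['side'],[(333,345),(360,305),(335,266)],'side')
# upscaled crops
a=C['side']['color'][240:390,290:420]; b=C['side']['color'][140:270,190:340]; d=C['scene']['color'][165:285,130:370]
f=lambda x,w:cv2.resize(x,w,interpolation=cv2.INTER_CUBIC)
im=np.vstack([np.hstack([f(a,(325,300)),f(b,(400,300))]),np.hstack([f(d,(580,290)),np.zeros((290,145,3),np.uint8)])])
cv2.imwrite('pics/crop1.png',im[:,:,::-1])
E
```

```text
scene (155, 187) n 466 ztop 0.073 rect [ 363.9 -340.8] [84.9 43.1] 37.7 pxc [152.4 178.9]
scene (154, 220) n 372 ztop 0.056 rect [ 486.8 -314. ] [60.2 35.1] 66.0 pxc [152.9 213.7]
scene (192, 227) n 504 ztop 0.073 rect [ 517.3 -205.7] [81.8 41.7] 8.9 pxc [190.1 218.7]
side (333, 345) n 857 ztop 0.073 rect [ 355.3 -342.5] [82.  42.2] 37.1 pxc [333.1 345.6]
side (360, 305) n 510 ztop 0.056 rect [ 477.8 -315.8] [61.  34.4] 65.1 pxc [361.4 305.8]
side (335, 266) n 787 ztop 0.072 rect [ 509.  -206.6] [80.1 42.8] 8.0 pxc [334.6 264.9]
```

View pics/crop1.png

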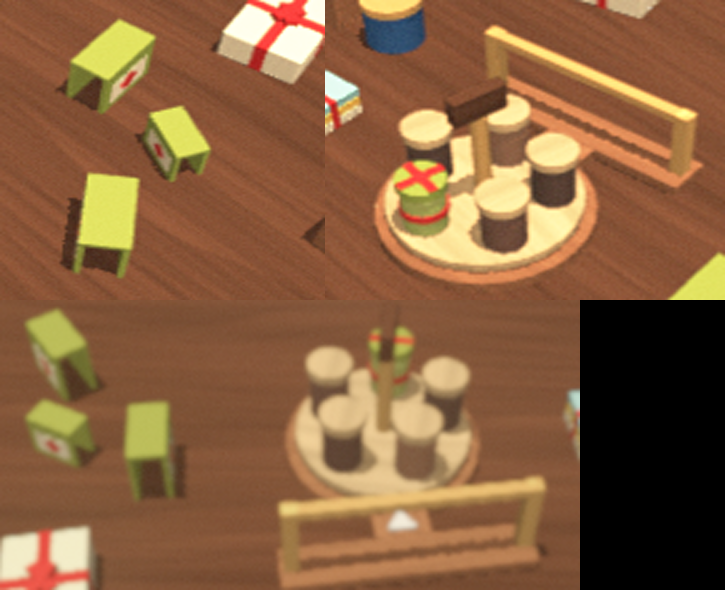

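The smallest sign is confirmed: 60×33 mm, 56 mm top, against 82×42 mm, 73 mm for the other two. The marked jar is on the robot side of the stand. Next I'll measure the stand and work out the first shift.

```bash
python3 - <<'E'
from h import *
C={n:grab(n) for n in('scene','side')}
def win(c,box,lo,hi):
    x0,y0,x1,y1=box; hsv=cv2.cvtColor(c['color'],cv2.COLOR_RGB2HSV); m=np.zeros(hsv.shape[:2],np.uint8)
    m[y0:y1,x0:x1]=cv2.inRange(hsv,lo,hi)[y0:y1,x0:x1]; ys,xs=np.where(m>0); return np.c_[xs,ys]
for n,box in(('scene',(238,235,362,285)),('side',(245,150,335,220))):
    c=C[n]; p=win(c,box,(12,80,80),(30,255,255)); P=pts(c,p); k=(P[:,2]>.098)&(P[:,2]<.125)
    p=p[k]; Q=onplane(c,p,.11) ; T=P[k]; zt=np.percentile(T[:,2],[50,90])
    r=cv2.minAreaRect((Q[:,:2]*1000).astype(np.float32)); b=cv2.boxPoints(r)
    print(n,'rail n',k.sum(),zt.round(3),'rect',np.round(r,1) if 0 else r,'\n box',b.round(0).tolist())
# wooden disc/base: points with z between .01 and .045 near centre -> fit circle of the lids instead
for n,box in(('scene',(235,170,340,245)),('side',(200,175,300,265))):
    c=C[n]; x0,y0,x1,y1=box; g=np.array([(x,y) for y in range(y0,y1) for x in range(x0,x1)]); P=pts(c,g)
    k=(P[:,2]>.104)&(P[:,2]<.116); L=np.zeros((420,560),np.uint8); L[g[k,1],g[k,0]]=1
    nn,l,s,ce=cv2.connectedComponentsWithStats(L)
    for i in range(1,nn):
        if s[i,4]>60:
            ys,xs=np.where(l==i); Q=onplane(c,np.c_[xs,ys],.11); r=cv2.minEnclosingCircle((Q[:,:2]*1000).astype(np.float32)); print(n,'lid px',ce[i].round(1),'c',np.round(r[0],1),'r',round(r[1],1),c['color'][int(ce[i][1]),int(ce[i][0])])
    k=(P[:,2]>.165)&(P[:,2]<.21); H=P[k]; print(n,'handle',k.sum(),H.mean(0).round(3),H[:,2].max().round(3))
print(get_obs()['ee_rot'])
c=grab('wrist'); print(np.array(c['tool_from_camera']).round(3),c['fx'],c['k1'])
E
```

```text
scene rail n 814 [0.109 0.111] rect ((636.315673828125, 79.0204849243164), (26.49028968811035, 259.7919921875), 9.230207443237305) 
 box [[602.0, 205.0], [644.0, -51.0], [670.0, -47.0], [629.0, 209.0]]
side rail n 1063 [0.108 0.111] rect ((533.0257568359375, 61.513267517089844), (209.13829040527344, 263.0932312011719), 8.547832489013672) 
 box [[410.0, 176.0], [449.0, -84.0], [656.0, -53.0], [617.0, 207.0]]
scene lid px [296.1 182.3] c [406.2  67.8] r 27.2 [215 125  70]
scene lid px [265.6 191.2] c [445.1 -10.4] r 27.9 [229 198 144]
scene lid px [313.6 195.6] c [456.6 117. ] r 26.8 [230 197 144]
scene lid px [271.1 212. ] c [523.1   6.7] r 27.9 [229 196 143]
scene lid px [302.2 215.1] c [530.8  85.8] r 27.7 [230 198 144]
scene lid px [323.5 242.9] c [618.4 120.8] r 50.8 [214 174 105]
scene handle 136 [0.486 0.05  0.189] 0.201
side lid px [258.8 189. ] c [521.9  84.3] r 27.2 [255 241 169]
side lid px [227.5 194.9] c [450.  115.7] r 27.4 [253 234 160]
side lid px [274.5 205.2] c [513.1   5.6] r 27.2 [254 234 159]
side lid px [225.7 217.6] c [396.7  56.5] r 27.9 [254  72  66]
side lid px [255.3 224.6] c [435.7 -11.8] r 27.0 [253 233 157]
side handle 307 [0.463 0.049 0.186] 0.201
[ 1.38939661e-01  9.90300834e-01 -1.69731321e-04 -2.77615627e-05]
[[ 0.    -0.952 -0.307  0.078]
 [ 1.    -0.     0.001  0.001]
 [-0.001 -0.307  0.952 -0.13 ]
 [ 0.     0.     0.     1.   ]] 307.4530081145262 -0.05456401812935519
```

The manual's scale: shifts go in shares of 0.8 m and turns go in shares of 90 degrees. Converting my numbers, -0.37 m / 0.8 = -0.4625, -0.06 m / 0.8 = -0.075, 0.7 rad / 1.5708 = 0.4456.

>>> move_arm --plan '[{"delta_pos":[-0.0625,-0.0375,-0.025],"turn":[0,0,0.0637],"fingers":0},{"delta_pos":[-0.125,-0.0688,-0.05],"turn":[0,0,0.1273],"fingers":0},{"delta_pos":[-0.1875,-0.1,-0.075],"turn":[0,0,0.191],"fingers":0},{"delta_pos":[-0.25,-0.1375,-0.075],"turn":[0,0,0.2546],"fingers":0},{"delta_pos":[-0.3125,-0.175,-0.075],"turn":[0,0,0.3183],"fingers":0},{"delta_pos":[-0.375,-0.2125,-0.075],"turn":[0,0,0.382],"fingers":0},{"delta_pos":[-0.4375,-0.2438,-0.075],"turn":[0,0,0.4456],"fingers":0},{"delta_pos":[-0.4625,-0.2563,-0.075],"turn":[0,0,0.4456],"fingers":0}]'

```text
clock: 1.35
position: [0.4737, 0.2986, 0.3025]
ee_rot: [0.473, 0.881, 0.0, 0.001]
ft_force: [0.1, -0.0, 0.2]
grip_width: 0.999
grasp_force: 0.0
```

Converted, -0.516 m / 0.8 = -0.645, -0.332 m / 0.8 = -0.415, 1.01 rad / 1.5708 = 0.643.

>>> move_arm --plan '[{"delta_pos":[-0.0625,-0.04,0],"turn":[0,0,0.0637],"fingers":0},{"delta_pos":[-0.125,-0.08,0],"turn":[0,0,0.1273],"fingers":0},{"delta_pos":[-0.1875,-0.1213,0],"turn":[0,0,0.191],"fingers":0},{"delta_pos":[-0.25,-0.1613,0],"turn":[0,0,0.2546],"fingers":0},{"delta_pos":[-0.3125,-0.2013,0],"turn":[0,0,0.3183],"fingers":0},{"delta_pos":[-0.375,-0.2413,0],"turn":[0,0,0.382],"fingers":0},{"delta_pos":[-0.4375,-0.2813,0],"turn":[0,0,0.4456],"fingers":0},{"delta_pos":[-0.5,-0.3213,0],"turn":[0,0,0.5093],"fingers":0},{"delta_pos":[-0.5625,-0.3625,0.025],"turn":[0,0,0.573],"fingers":0},{"delta_pos":[-0.6188,-0.4,0.0625],"turn":[0,0,0.643],"fingers":0},{"delta_pos":[-0.645,-0.415,0.125],"turn":[0,0,0.643],"fingers":0},{"delta_pos":[-0.645,-0.415,0.125],"turn":[0,0,0.643],"fingers":0}]'

```text
clock: 2.85
position: [0.4813, -0.3125, 0.1989]
ee_rot: [0.839, 0.544, -0.002, -0.002]
ft_force: [-0.4, 0.1, 1.0]
grip_width: 0.998
grasp_force: 0.0
```

```bash
cat > signm.py <<'E'
from h import *
c=grab('wrist'); o=get_obs(); print(o['position'].round(4),o['ee_rot'].round(3),o['joint_pos'].round(2))
hsv=cv2.cvtColor(c['color'],cv2.COLOR_RGB2HSV); m=cv2.inRange(hsv,(25,90,40),(50,255,255))
n,l,s,ce=cv2.connectedComponentsWithStats(m); save(c,'w1.png')
for k in range(1,n):
    if s[k,4]<500: continue
    ys,xs=np.where(l==k); P=pts(c,np.c_[xs,ys]); zt=np.percentile(P[:,2],90); sel=np.c_[xs,ys][P[:,2]>zt-.008]
    Q=onplane(c,sel,.054); r=cv2.minAreaRect((Q[:,:2]*1000).astype(np.float32)); print(ce[k].round(0),s[k,4],'zt %.3f'%zt,r)
E
python3 signm.py
```

```text
[ 0.4828 -0.3117  0.2012] [ 0.839  0.544 -0.001 -0.001] [-0.2   0.32  0.84  1.69 -0.25  1.25  0.28]
[264.  66.] 6194 zt 0.071 ((514.9227905273438, -202.2510986328125), (84.64402770996094, 46.65181350708008), 7.182788372039795)
[283. 198.] 2256 zt 0.054 ((483.8949279785156, -313.3696594238281), (61.131378173828125, 31.16026496887207), 65.08553314208984)
[187. 256.] 2098 zt 0.071 ((369.52960205078125, -331.383544921875), (87.56771850585938, 45.149330139160156), 38.22250747680664)
[522. 296.] 4743 zt 0.041 ((672.541259765625, -519.92724609375), (80.05200958251953, 86.63924407958984), 89.15432739257812)
[548. 363.] 845 zt 0.041 ((700.0945434570312, -634.217529296875), (37.095943450927734, 73.35567474365234), 18.303800582885742)
```

View pics/w1.png

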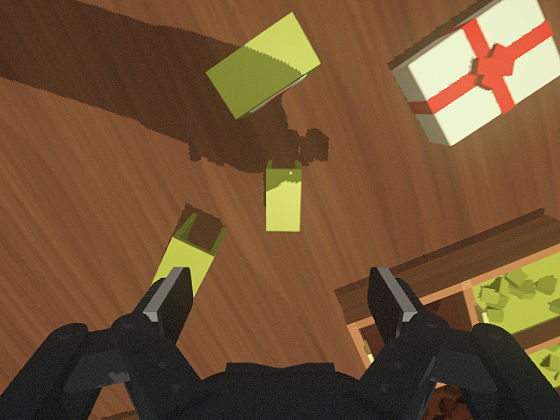

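The small sign sits between the jaws at pixel (283,198), square to them, with the big signs at (264,66) and (187,256). It measures (0.484, -0.313), top 54 mm. I'll go down and pinch it.

Converted, 0.168 m / 0.8 = 0.21, -0.001 m / 0.8 = -0.0013, 0.01 rad / 1.5708 = 0.0064.

>>> move_arm --plan '[{"delta_pos":[-0.0013,0.0013,0.0625],"turn":[0,0,0.0064],"fingers":0.3},{"delta_pos":[-0.0013,0.0013,0.1125],"turn":[0,0,0.0064],"fingers":0.3},{"delta_pos":[-0.0013,0.0013,0.15],"turn":[0,0,0.0064],"fingers":0.3},{"delta_pos":[-0.0013,0.0013,0.1875],"turn":[0,0,0.0064],"fingers":0.3},{"delta_pos":[-0.0013,0.0013,0.21],"turn":[0,0,0.0064],"fingers":0.3},{"delta_pos":[-0.0013,0.0013,0.21],"turn":[0,0,0.0064],"fingers":0.3},{"delta_pos":[-0.0013,0.0013,0.21],"turn":[0,0,0.0064],"fingers":1},{"delta_pos":[-0.0013,0.0013,0.21],"turn":[0,0,0.0064],"fingers":1},{"delta_pos":[-0.0013,0.0013,0.21],"turn":[0,0,0.0064],"fingers":1},{"delta_pos":[-0.0013,0.0013,0.21],"turn":[0,0,0.0064],"fingers":1},{"delta_pos":[-0.0013,0.0013,0.21],"turn":[0,0,0.0064],"fingers":1},{"delta_pos":[-0.0013,0.0013,0.21],"turn":[0,0,0.0064],"fingers":1}]' --force 25

```text
clock: 4.4
position: [0.4852, -0.3131, 0.0357]
ee_rot: [0.841, 0.541, 0.001, 0.001]
ft_force: [-1.0, 0.9, 6.9]
grip_width: 0.371
grasp_force: 25.5
```

Converted, 0.416 m / 0.8 = 0.52, -0.184 m / 0.8 = -0.23, -0.585 rad / 1.5708 = -0.3724.

>>> move_arm --plan '[{"delta_pos":[0,0,-0.0375],"turn":[0,0,0],"fingers":1},{"delta_pos":[0,0,-0.1],"turn":[0,0,0],"fingers":1},{"delta_pos":[0,0,-0.1625],"turn":[0,0,0],"fingers":1},{"delta_pos":[0.0375,-0.0025,-0.2125],"turn":[0,0,-0.0318],"fingers":1},{"delta_pos":[0.1,-0.0075,-0.23],"turn":[0,0,-0.0764],"fingers":1},{"delta_pos":[0.175,-0.0125,-0.23],"turn":[0,0,-0.1273],"fingers":1},{"delta_pos":[0.25,-0.0175,-0.23],"turn":[0,0,-0.191],"fingers":1},{"delta_pos":[0.325,-0.0225,-0.23],"turn":[0,0,-0.2546],"fingers":1},{"delta_pos":[0.4,-0.0275,-0.23],"turn":[0,0,-0.3183],"fingers":1},{"delta_pos":[0.4625,-0.0325,-0.23],"turn":[0,0,-0.3724],"fingers":1},{"delta_pos":[0.5125,-0.0363,-0.23],"turn":[0,0,-0.3724],"fingers":1},{"delta_pos":[0.52,-0.0363,-0.23],"turn":[0,0,-0.3724],"fingers":1}]'

```text
clock: 5.9
position: [0.6308, 0.0815, 0.2182]
ee_rot: [0.648, 0.762, 0.0, -0.0]
ft_force: [-0.2, -1.0, 0.4]
grip_width: 0.372
grasp_force: 25.0
```

```bash
python3 - <<'E'
from h import *
c=grab('wrist'); save(c,'w2.png'); o=get_obs(); print(o['position'].round(4),o['ee_rot'].round(3),o['joint_pos'].round(2),o['grip_width'],o['grasp_force'])
E
```

```text
[0.6308 0.08   0.2183] [ 0.648  0.761  0.    -0.   ] [-0.64  0.41  0.58  1.49 -0.23  1.31  0.13] 0.3726314154981828 25.04369080066681
```

View pics/w2.png

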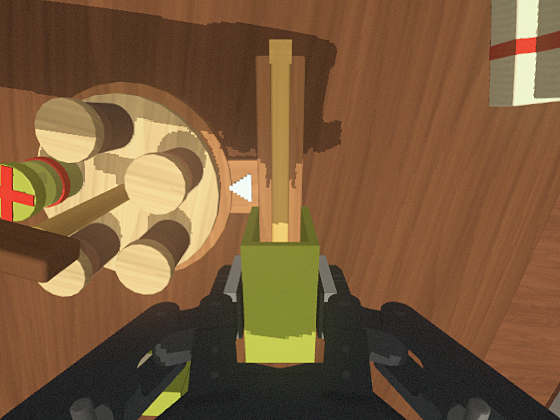

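The picture shows the sign held over the rail: sign top at (280,300), the rail running up to its +y post at (280,45), and the arrow at (241,187). The marked jar is at left (15,195). I'll measure the rail and the sign in the hand.

```bash
cat > railm.py <<'E'
from h import *
c=grab('wrist'); o=get_obs(); tz=o['position'][2]
g=np.array([(x,y) for y in range(20,236) for x in range(250,312)]); P=pts(c,g)
k=(P[:,2]>.1)&(P[:,2]<.122); p=g[k]; print('rail z',np.percentile(P[k,2],[10,50,90]).round(4))
L=[];Rr=[]
for y in range(75,230,4):
    xs=p[p[:,1]==y,0]
    if len(xs)>5: L.append((xs.min()-.5,y));Rr.append((xs.max()+.5,y))
a=onplane(c,L,.11)[:,:2]; b=onplane(c,Rr,.11)[:,:2]; m=(a+b)/2
vx,vy,x0,y0=cv2.fitLine(m.astype(np.float32),cv2.DIST_HUBER,0,.001,.001).ravel(); s=np.sign(vy); vx*=s;vy*=s
print('width',np.linalg.norm(a-b,axis=1).mean(),'rail y dir deg',np.degrees(np.arctan2(vy,vx)))
d=np.array([vx,vy]); Q=onplane(c,p,.11)[:,:2]; e=np.percentile((Q-[x0,y0])@d,99.5); end=np.array([x0,y0])+e*d; mid=end-.130*d
print('end',end,'rail mid',mid,'axis',mid-.165*np.array([vy,-vx]))
hsv=cv2.cvtColor(c['color'],cv2.COLOR_RGB2HSV); gm=cv2.inRange(hsv,(25,90,40),(50,255,255)); n,l,st,ce=cv2.connectedComponentsWithStats(gm); j=l[300,280]
ys,xs=np.where(l==j); P=pts(c,np.c_[xs,ys]); zt=tz-.0357+.054; print('sign zt depth',np.percentile(P[:,2],[50,80]),zt)
q=np.c_[xs,ys][P[:,2]>zt-.012]; Q=onplane(c,q,zt); r=cv2.minAreaRect((Q[:,:2]*1000).astype(np.float32)); print('sign',r)
print('tcp',o['position'])
w=cv2.inRange(hsv,(0,0,190),(180,50,255)); w[:,:215]=0;w[:,262:]=0;w[:160]=0;w[215:]=0; ys,xs=np.where(w); T=onplane(c,np.c_[xs,ys],.019); print('arrow mean',T.mean(0))
E
python3 railm.py
```

```text
rail z [0.1077 0.1088 0.1097]
width 0.013835979341021588 rail y dir deg 99.203896
end [0.61150541 0.20822026] rail mid [0.63229869 0.07989397] axis [0.46942299 0.0535025 ]
sign zt depth [0.23524619 0.23575246] 0.2367654899005721
sign ((631.41943359375, 83.25), (33.284034729003906, 68.79607391357422), 7.972635746002197)
tcp [0.63058745 0.077926   0.21846549]
arrow mean [0.59183469 0.07391867 0.019     ]
```

Converted, 0.119 m / 0.8 = 0.1488, 0.115 m / 0.8 = 0.1438.

>>> move_arm --plan '[{"delta_pos":[0,0.0019,0.0375],"turn":[0,0,0],"fingers":1},{"delta_pos":[0,0.0019,0.0688],"turn":[0,0,0],"fingers":1},{"delta_pos":[0,0.0019,0.0938],"turn":[0,0,0],"fingers":1},{"delta_pos":[0,0.0019,0.1125],"turn":[0,0,0],"fingers":1},{"delta_pos":[0,0.0019,0.1313],"turn":[0,0,0],"fingers":1},{"delta_pos":[0,0.0019,0.1438],"turn":[0,0,0],"fingers":1},{"delta_pos":[0,0.0019,0.1488],"turn":[0,0,0],"fingers":1},{"delta_pos":[0,0.0019,0.1488],"turn":[0,0,0],"fingers":1},{"delta_pos":[0,0.0019,0.1488],"turn":[0,0,0],"fingers":1}]'

```text
clock: 7.12
position: [0.6323, 0.078, 0.0998]
ee_rot: [0.649, 0.76, 0.0, 0.0]
ft_force: [0.3, 0.0, -0.7]
grip_width: 0.373
grasp_force: 25.0
```

```bash
python3 - <<'E'
from h import *
c=grab('side'); o=get_obs(); print(o['position'].round(4),o['ft_force'].round(1),o['grasp_force'])
d=grab('scene'); f=lambda x:cv2.resize(x,(400,300),interpolation=cv2.INTER_CUBIC)
cv2.imwrite('pics/s2.png',np.hstack([f(c['color'][120:240,220:380]),f(d['color'][190:295,230:370])])[:,:,::-1])
E
```

```text
[0.6323 0.078  0.0999] [-0.4  0.1 -0.7] 25.04837639629841
```

View pics/s2.png

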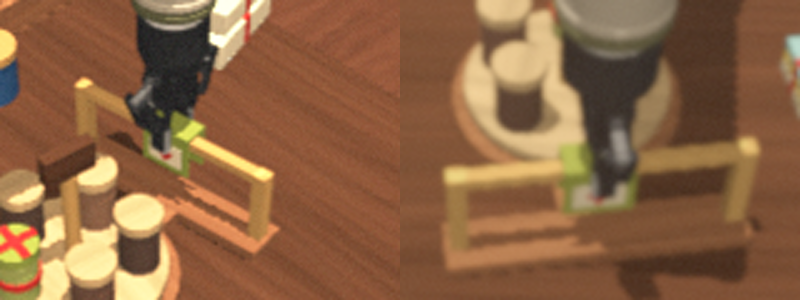

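In both crops the sign straddles the middle of the rail, at (180,150) in the side view and (600,180) in the scene view. I'll lower it the last 3 mm, release and back off upwards.

Converted, -0.19 m / 0.8 = -0.2375, -0.14 m / 0.8 = -0.175.

>>> move_arm --plan '[{"delta_pos":[0.0013,0,0.0038],"turn":[0,0,0],"fingers":1},{"delta_pos":[0.0013,0,0.0038],"turn":[0,0,0],"fingers":0.8},{"delta_pos":[0.0013,0,0.0038],"turn":[0,0,0],"fingers":0.4},{"delta_pos":[0.0013,0,0.0038],"turn":[0,0,0],"fingers":0.3},{"delta_pos":[0.0013,0,0.0038],"turn":[0,0,0],"fingers":0.3},{"delta_pos":[0.0013,0,0.0038],"turn":[0,0,0],"fingers":0.3},{"delta_pos":[0.0013,0,-0.0213],"turn":[0,0,0],"fingers":0.3},{"delta_pos":[0.0013,0,-0.0588],"turn":[0,0,0],"fingers":0.3},{"delta_pos":[0.0013,0,-0.1125],"turn":[0,0,0],"fingers":0.3},{"delta_pos":[0.0013,0,-0.175],"turn":[0,0,0],"fingers":0.3},{"delta_pos":[0.0013,0,-0.2375],"turn":[0,0,0],"fingers":0.3},{"delta_pos":[0.0013,0,-0.2375],"turn":[0,0,0],"fingers":0.3}]'

```text
clock: 8.72
position: [0.6335, 0.0784, 0.2954]
ee_rot: [0.65, 0.76, 0.003, 0.002]
ft_force: [-0.3, 0.1, -0.7]
grip_width: 0.703
grasp_force: 0.0
```

```bash
python3 - <<'E'
from h import *
c=grab('wrist'); o=get_obs(); print(o['position'].round(4),o['ee_rot'].round(3),o['joint_pos'].round(2),o['ft_force'].round(1),o['grip_width']); save(c,'w3.png')
E
```

```text
[0.6326 0.0786 0.2925] [0.65  0.76  0.002 0.001] [-0.64  0.37  0.6   1.38 -0.21  1.45  0.11] [ 0.9 -0.4 -1.4] 0.6974112193778209
```

View pics/w3.png

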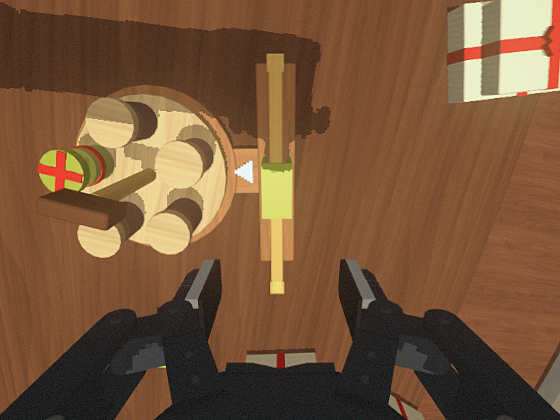

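The sign hangs level on the rail at (277,190); the rail runs from (275,55) to (277,292). The marked lid is at (62,172) and the handle bar at (82,210). I'll measure all of these from here.

```bash
cat > car.py <<'E'
from h import *
def measure(n='wrist'):
    c=grab(n); H,W=c['range_z'].shape; g=np.array([(x,y) for y in range(0,300) for x in range(0,W)]); P=pts(c,g); hsv=cv2.cvtColor(c['color'],cv2.COLOR_RGB2HSV)[g[:,1],g[:,0]]
    near=np.hypot(P[:,0]-.469,P[:,1]-.0535)<.11
    k=near&(P[:,2]>.165)&(P[:,2]<.215)&(hsv[:,2]<160); top=k&(P[:,2]>np.percentile(P[k,2],60)-.006)
    Q=onplane(c,g[top],.198); r=cv2.minAreaRect((Q[:,:2]*1000).astype(np.float32)); print('handle top z',np.percentile(P[k,2],[50,90]).round(4),r)
    k=near&(P[:,2]>.1)&(P[:,2]<.118); M=np.zeros((H,W),np.uint8); M[g[k,1],g[k,0]]=1; nn,l,s,ce=cv2.connectedComponentsWithStats(M)
    out=[]
    for i in range(1,nn):
        if s[i,4]>150:
            ys,xs=np.where(l==i); Q=onplane(c,np.c_[xs,ys],.11); e,rr=cv2.minEnclosingCircle((Q[:,:2]*1000).astype(np.float32)); a=np.degrees(np.arctan2(e[1]-53.5,e[0]-469)); out.append((ce[i].round(),np.round(e,1),round(rr,1),round(a,1)))
    for o in out: print(o)
    m=(hsv[:,0]>=25)&(hsv[:,0]<=50)&(hsv[:,1]>90)&(P[:,2]>.104)&(P[:,2]<.125)&(np.hypot(P[:,0]-.632,P[:,1]-.08)<.09)
    if m.sum()>50:
        Q=onplane(c,g[m],.114); print('sign z',np.percentile(P[m,2],50),cv2.minAreaRect((Q[:,:2]*1000).astype(np.float32)))
if __name__=='__main__': measure()
E
python3 car.py
```

```text
handle top z [0.1942 0.1972] ((473.17498779296875, 57.231040954589844), (17.857830047607422, 60.7336311340332), 84.2021484375)
(array([112., 123.]), array([458.1, 120.7]), 27.0, np.float64(99.2))
(array([181., 165.]), array([529.7,  89.5]), 26.4, np.float64(30.7))
(array([ 63., 171.]), array([405.7,  63.3]), 28.4, np.float64(171.2))
(array([169., 233.]), array([522.4,  11. ]), 26.9, np.float64(-38.5))
(array([102., 241.]), array([445.3,  -4.7]), 28.2, np.float64(-112.1))
sign z 0.11286136951171227 ((633.1636352539062, 78.24607849121094), (31.447851181030273, 60.288780212402344), 8.050228118896484)
```

Converted, -0.164 m / 0.8 = -0.205, -0.155 m / 0.8 = -0.1938, -1.312 rad / 1.5708 = -0.8352.

>>> move_arm --plan '[{"delta_pos":[0,-0.025,0],"turn":[0,0,-0.0955],"fingers":0.3},{"delta_pos":[0,-0.0625,0],"turn":[0,0,-0.191],"fingers":0.3},{"delta_pos":[0,-0.1,0],"turn":[0,0,-0.2865],"fingers":0.3},{"delta_pos":[0.0013,-0.1375,0],"turn":[0,0,-0.382],"fingers":0.3},{"delta_pos":[0.0013,-0.175,0],"turn":[0,0,-0.4775],"fingers":0.3},{"delta_pos":[0.0025,-0.1938,0],"turn":[0,0,-0.573],"fingers":0.3},{"delta_pos":[0.0025,-0.205,0],"turn":[0,0,-0.6685],"fingers":0.3},{"delta_pos":[0.0025,-0.205,0],"turn":[0,0,-0.7639],"fingers":0.3},{"delta_pos":[0.0025,-0.205,0],"turn":[0,0,-0.8352],"fingers":0.3},{"delta_pos":[0.0025,-0.205,0],"turn":[0,0,-0.8352],"fingers":0.3}]'

```text
clock: 10.07
position: [0.469, 0.0552, 0.2886]
ee_rot: [0.051, 0.999, -0.0, -0.001]
ft_force: [-0.5, -0.4, 0.8]
grip_width: 0.7
grasp_force: 0.0
```

```bash
python3 - <<'E'
from car import *
o=get_obs(); print(o['position'].round(4),o['ee_rot'].round(3),o['joint_pos'].round(2)); 
a=np.degrees(np.arctan2(o['ee_rot'][1],o['ee_rot'][0]))*2-90; print('tool y',a)
measure()
E
```

```text
[0.469  0.0552 0.2886] [ 0.051  0.999 -0.    -0.001] [-0.72 -0.06  0.49  1.8   0.03  1.4   1.23]
tool y 84.1309163917513
handle top z [0.1966 0.1975] ((467.9084777832031, 54.16787338256836), (15.643941879272461, 58.84524154663086), 83.61338806152344)
(array([278., 122.]), array([401.5,  61. ]), 25.5, np.float64(173.6))
(array([216., 169.]), array([441.1,  -6.7]), 25.7, np.float64(-114.8))
(array([341., 169.]), array([454.1, 119.8]), 25.9, np.float64(102.7))
(array([242., 237.]), array([517.5,   8.9]), 26.6, np.float64(-42.6))
(array([314., 237.]), array([526. ,  87.7]), 26.4, np.float64(31.0))
```

Converted, 0.11 m / 0.8 = 0.1375, 0.1 m / 0.8 = 0.125.

>>> move_arm --plan '[{"delta_pos":[0,0,0.05],"turn":[0,0,0],"fingers":0.3},{"delta_pos":[0,0,0.0938],"turn":[0,0,0],"fingers":0.3},{"delta_pos":[0,0,0.125],"turn":[0,0,0],"fingers":0.3},{"delta_pos":[0,0,0.1375],"turn":[0,0,0],"fingers":0.3},{"delta_pos":[0,0,0.1375],"turn":[0,0,0],"fingers":0.5},{"delta_pos":[0,0,0.1375],"turn":[0,0,0],"fingers":1},{"delta_pos":[0,0,0.1375],"turn":[0,0,0],"fingers":1},{"delta_pos":[0,0,0.1375],"turn":[0,0,0],"fingers":1},{"delta_pos":[0,0,0.1375],"turn":[0,0,0],"fingers":1},{"delta_pos":[0,0,0.1375],"turn":[0,0,0],"fingers":1}]' --force 40

```text
clock: 11.38
position: [0.47, 0.0535, 0.1805]
ee_rot: [0.052, 0.999, -0.001, 0.0]
ft_force: [-3.5, -7.6, 7.3]
grip_width: 0.181
grasp_force: 41.6
```

Converted, -0.001 m / 0.8 = -0.0013, 1.44 rad / 1.5708 = 0.9167.

>>> move_arm --plan '[{"delta_pos":[0,-0.0013,0],"turn":[0,0,0.0382],"fingers":1},{"delta_pos":[0,-0.0013,0],"turn":[0,0,0.1273],"fingers":1},{"delta_pos":[0,-0.0013,0],"turn":[0,0,0.2165],"fingers":1},{"delta_pos":[0,-0.0013,0],"turn":[0,0,0.3056],"fingers":1},{"delta_pos":[0,-0.0013,0],"turn":[0,0,0.3947],"fingers":1},{"delta_pos":[0,-0.0013,0],"turn":[0,0,0.4838],"fingers":1},{"delta_pos":[0,-0.0013,0],"turn":[0,0,0.573],"fingers":1},{"delta_pos":[0,-0.0013,0],"turn":[0,0,0.6621],"fingers":1},{"delta_pos":[0,-0.0013,0],"turn":[0,0,0.7512],"fingers":1},{"delta_pos":[0,-0.0013,0],"turn":[0,0,0.8403],"fingers":1},{"delta_pos":[0,-0.0013,0],"turn":[0,0,0.904],"fingers":1},{"delta_pos":[0,-0.0013,0],"turn":[0,0,0.9167],"fingers":1}]'

```text
clock: 12.88
position: [0.4683, 0.052, 0.1804]
ee_rot: [0.698, 0.716, -0.002, -0.0]
ft_force: [-13.4, -11.3, 16.5]
grip_width: 0.176
grasp_force: 43.0
```

```bash
cat > ang.py <<'E'
from car import *
o=get_obs(); print(o['position'].round(4),o['joint_pos'].round(2),o['ft_force'].round(1),o['torque'].round(2),o['grasp_force'],'tool y',np.degrees(np.arctan2(o['ee_rot'][1],o['ee_rot'][0]))*2-90)
c=grab('wrist'); save(c,'w4.png')
g=np.array([(x,y) for y in range(0,420) for x in range(0,560)]); P=pts(c,g); near=np.hypot(P[:,0]-.469,P[:,1]-.0545)<.11
k=near&(P[:,2]>.1)&(P[:,2]<.118); M=np.zeros((420,560),np.uint8); M[g[k,1],g[k,0]]=1; nn,l,s,ce=cv2.connectedComponentsWithStats(M)
for i in range(1,nn):
    if s[i,4]>300:
        ys,xs=np.where(l==i); Q=onplane(c,np.c_[xs,ys],.11); e,r=cv2.minEnclosingCircle((Q[:,:2]*1000).astype(np.float32))
        print(ce[i].round(),np.round(e,1),round(r,1),'ang',round(np.degrees(np.arctan2(e[1]-54.5,e[0]-469)),1),c['color'][int(ce[i][1]),int(ce[i][0])])
E
python3 ang.py
```

```text
[0.4683 0.052  0.1804] [-0.73  0.03  0.54  1.96 -0.01  1.17 -0.17] [-13.4 -11.3  16.5] [-2.13  2.81  0.11] 43.01916539669037 tool y 1.423583397472541
[279. 125.] [467.3 122.3] 25.2 ang 91.4 [179  54  41]
[187. 195.] [405.5  74.9] 26.4 ang 162.2 [175 145  96]
[373. 195.] [531.5  77.9] 26.2 ang 20.6 [244 211 150]
[215. 282.] [427.8   5.2] 25.7 ang -129.9 [243 213 154]
[344. 282.] [513.6   7.5] 25.6 ang -46.5 [236 205 145]
```

Converted, -0.002 m / 0.8 = -0.0025, 1.435 rad / 1.5708 = 0.9135.

>>> move_arm --plan '[{"delta_pos":[-0.0025,-0.0025,-0.0025],"turn":[0,0,0.0318],"fingers":1},{"delta_pos":[-0.0025,-0.0025,-0.0025],"turn":[0,0,0.121],"fingers":1},{"delta_pos":[-0.0025,-0.0025,-0.0025],"turn":[0,0,0.2101],"fingers":1},{"delta_pos":[-0.0025,-0.0025,-0.0025],"turn":[0,0,0.2992],"fingers":1},{"delta_pos":[-0.0025,-0.0025,-0.0025],"turn":[0,0,0.3883],"fingers":1},{"delta_pos":[-0.0025,-0.0025,-0.0025],"turn":[0,0,0.4775],"fingers":1},{"delta_pos":[-0.0025,-0.0025,-0.0025],"turn":[0,0,0.5666],"fingers":1},{"delta_pos":[-0.0025,-0.0025,-0.0025],"turn":[0,0,0.6557],"fingers":1},{"delta_pos":[-0.0025,-0.0025,-0.0025],"turn":[0,0,0.7448],"fingers":1},{"delta_pos":[-0.0025,-0.0025,-0.0025],"turn":[0,0,0.834],"fingers":1},{"delta_pos":[-0.0025,-0.0025,-0.0025],"turn":[0,0,0.8913],"fingers":1},{"delta_pos":[-0.0025,-0.0025,-0.0025],"turn":[0,0,0.9135],"fingers":1}]'

```text
clock: 14.42
position: [0.4665, 0.0534, 0.1806]
ee_rot: [0.997, 0.082, -0.001, -0.001]
ft_force: [-1.1, 4.8, -12.4]
grip_width: 0.182
grasp_force: 44.2
```

```bash
python3 ang.py
```

```text
[0.4665 0.0534 0.1806] [-0.75  0.02  0.55  1.96 -0.01  1.16 -1.6 ] [ -1.1   4.8 -12.4] [1.18 0.01 0.15] 44.224392771720886 tool y -80.607553526742
[279. 125.] [536.5  65.7] 25.2 ang 9.4 [241 129 102]
[187. 195.] [481.2 120.8] 26.3 ang 79.6 [166 140  96]
[372. 195.] [501.7  -4.2] 26.2 ang -60.9 [237 205 144]
[216. 282.] [415.5  90.1] 25.6 ang 146.4 [170 140  97]
[344. 282.] [429.4   3.6] 25.8 ang -127.8 [229 198 136]
```

View pics/w4.png

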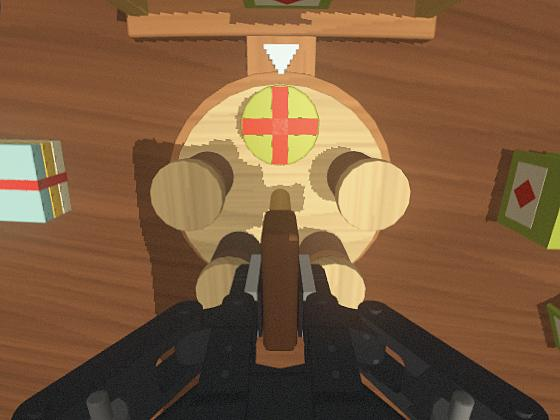

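The marked lid at (280,125) lines up with the arrow at (281,57), and its angle is 9.4° against a target of 9.2°. I'll settle the hold and check the sign once more.

Converted, 0.001 m / 0.8 = 0.0013, 0.002 rad / 1.5708 = 0.0013.

>>> move_arm --plan '[{"delta_pos":[0,0,0.0013],"turn":[0,0,0.0013],"fingers":1},{"delta_pos":[0,0,0.0013],"turn":[0,0,0.0013],"fingers":1},{"delta_pos":[0,0,0.0013],"turn":[0,0,0.0013],"fingers":1},{"delta_pos":[0,0,0.0013],"turn":[0,0,0.0013],"fingers":1}]'

```text
clock: 14.98
position: [0.4665, 0.0534, 0.1805]
ee_rot: [0.997, 0.082, -0.001, -0.001]
ft_force: [-6.8, 4.6, 0.1]
grip_width: 0.175
grasp_force: 46.0
```

```bash
python3 ang.py | head -2; python3 - <<'E'
from h import *
print(np.abs(get_obs()['joint_velocities']).max())
d=grab('scene');c=grab('side'); f=lambda x:cv2.resize(x,(400,300),interpolation=cv2.INTER_CUBIC)
cv2.imwrite('pics/s5.png',np.hstack([f(c['color'][120:270,190:390]),f(d['color'][170:295,220:387])])[:,:,::-1])
E
```

```text
[0.4665 0.0534 0.1805] [-0.75  0.02  0.55  1.96 -0.01  1.16 -1.6 ] [-6.8  4.6  0.1] [ 0.87  1.26 -0.07] 45.96285045146942 tool y -80.61789571324071
[280. 125.] [536.5  65.5] 25.2 ang 9.2 [239 127 100]
0.0017968801289166088
```

View pics/s5.png

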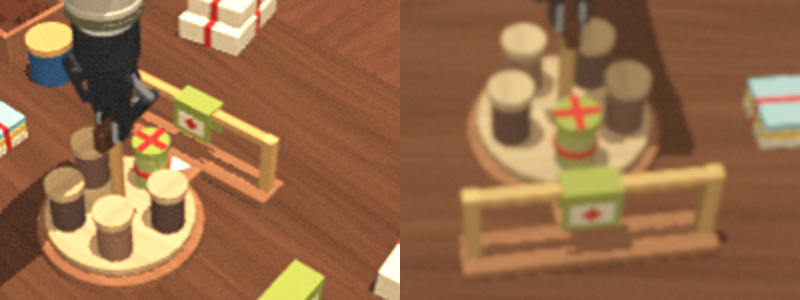

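The sign hangs on the middle of the rail (side (195,115), scene (592,195)), and the marked jar stands right behind it with the handle still gripped.

```bash
python3 -c "
from workcell import hand_in; print(hand_in())"
```

```text
the job is handed in; nothing more can be done
None
```

The job is handed in: the smallest green sign hangs released about 2 mm from the rail's middle, and the carousel is held with the marked jar facing front to within about 1°; the gift box, tin and bars were not touched.

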